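Zero the bonder's gain lever and set it to the third click

ROBOT

A 6-joint arm with a two-finger parallel gripper is mounted at the origin on the work surface. World frame = base frame: x ahead of the robot, y to its left, z up, the work surface at z = 0. Lengths are in m, angles in degrees, forces in N, time in s.
With the tool pointing down it reaches from about 0.4 to 0.825 m from the base axis. Payload 7 kg.
Tool frame: the origin (TCP) lies midway between the tips of the shut fingers; the grasp point (between the pads) lies r.hold_point_z behind it (r.hold_point_z is the distance from the TCP to the grasp point, in m); z points along the fingers, x is the direction in which the jaws open and shut, and the axes are right-handed (so a half turn about z gives the same grasp; the last joint's range is limited). The gripper opens to 88 mm and grips with 3 to 60 N. Pads are 19 mm wide; open, the fingers measure 130 mm over their backs; the gripper's body (78 mm by 193 mm) begins 47 mm behind the grasp point.
Start: joints at [91.622, 20.546, 0.682, 0, -70.136, -16.507], TCP at [0.173, 0.652, 0.227] pointing down, gripper open.
Joint ranges: [-176.03, 176.03], [-82.01, 121.73], [-58.28, 71.71], [-173.87, 95.51], [-174.79, -0.11], [-173.66, 173.66]. Speed limits (degrees/s): [136.94, 136.94, 172.46, 180, 180, 180].

INTERFACE

Orientations are given as [roll, pitch, yaw] about the fixed x, y, z axes, in that order (R = Rz(yaw) Ry(pitch) Rx(roll)).
In Python, from plant import get_state, viewer, close_job, r gives the robot as it stands.
- The arm moves only by the tool apply_moves, never from a script. Its argument "plan" is a list of rows, each a list of 3 entries, a list of its own where there are three numbers: the closure in counts, from 0 (fully open) to 255 (shut), then the shift along the tool's x, y, z in units of 50 mm (1.0 is 50 mm), then the turn about the tool's z in units of 6 degrees (1.0 is 6 degrees). A call has 1 to 12 rows; each row shifts and turns the commanded pose from where the row before left it, along the tool's axes as they then stand; what a row does not reach is not made up. A row lasts 1/8 s, in which the tool goes at most 62.5 mm and 10.7 degrees, less where a joint would pass 70% of its speed; a pose out of reach is approached as far as the arm can. A call is refused whole if a number of a shift passes 1 or a number of a turn 1, either way. A call with a gripper value outside its range is refused whole. The fingers move at their own pace and stop on an object; "squeeze" is the grip in N (left out, the last holds). Time passes only in rows, so rows that do not move let the fingers close. It gives the time, the measured TCP pose, the force and the opening at its end, in the units of the state.
- get_state(): the state, without advancing time (a new reading comes with each control period).
- viewer.capture(name): name is "side" or "top"; returns a dict with "frame" (400x640x3 uint8, blue, green, red), "K" (3x3 intrinsics, pixels), "D" ([k1, k2, p1, p2, k3] as OpenCV has them; the pictures are not rectified), "R" (3x3) and "t" (3): a world point X has camera coordinates R X + t. Camera axes: x right, y down, z forward; pixel columns grow to the right and rows downward; lengths in m; the calibration is good to about 2 mm. A picture is of the moment at which its call begins. There is no depth.
- close_job(): hands the job in, once; it reports no verdict.
The state is a dict: "time_s": time; "joints": joint angles; "qd": joint speeds; "joint_torque": joint torques, N m; "tcp_pos": TCP position; "eef_rot": TCP orientation; "contact_force": force on the tool from outside, world axes, zero at the start; "moment": the same for the moment, N m; "gripper_width": finger opening in m.
Only numpy, scipy, OpenCV 4.12 (cv2) and the standard library are available. Lean on these libraries where they do the work, as an engineer would, in place of code of your own. Each camera call takes 0.05 s, during which the arm holds its last target.

TASK

Set the ultrasonic gain for the next wire: gently push the black lever on the white gain unit all the way back to its home end (green stripe), then push it the other way, counting the clicks, and leave it in the third notch from home, without ever pushing it on past the third notch. Only push the lever with the fingers, do not pull the knob up, leave everything else on the bench where it is, and finish with the hand clear.

Things in the scene. Friction and masses are not known exactly. Their poses are not given: they have to be found in the camera images.
- gain_unit: fixed control unit: white housing 160 (x) x 220 (y) x 55 high, flat grey top. Origin: centre of its underside, on the bench; z up; a small teal display on its front (-x). The lever's slot runs along the unit's y axis in the top, 25 mm to the front of the middle, with white ticks at its six notches. It stands turned up to 30 degrees either way
- slot_home (a point): point on the unit's top (55 mm above the bench) in the slot where the lever's axis stands in the home notch; a green stripe across the slot lies 21 mm beyond it. This is the -y end of the slot
- slot_far (a point): point on the unit's top in the slot where the lever's axis stands in the last (fifth) notch, 90 mm from slot_home; an off-white stripe lies beyond it. This is the +y end
- lever_knob (a point): centre of the lever's knob: a black upright cylinder 26 across and 30 high, on an 8 mm steel stem; its centre is 42 mm above the unit's top (97 mm above the bench), its top 112 mm above the bench, its underside 27 mm above the unit's top. It moves with the lever
- gain_lever (a joint): lever travel along the slot, m: 0 in the home notch (at the end stop), growing towards slot_far; a notch every 0.018, so the third from home is 0.054, the last 0.090. Leaving a notch takes about 5 N at once, less and less further on; half-way to the next (9 mm) it is nil and the lever snaps ahead of a slow finger into it and stays. Starts in the first, second or third notch
- lever_stem (a joint): how far the knob has been pulled up, m: 0 down (a spring of about 6 N keeps it there), 0.015 fully pulled up
- wire_spool: pale clear reel with gold-coloured core, 36 across and 18 high, standing on top of the gain unit beside the slot. Origin: centre of underside (mm); loose, not to be disturbed
- work_chuck: steel cone-shaped work holder, 56 across at the foot, 74 high, standing on the bench left of the gain unit. Origin: centre of underside (mm); loose, not to be disturbed
- die_box: flat square chip box, black with a pale clear lid, 52 x 52 x 14, on the bench right of the gain unit. Origin: centre of underside (mm); loose, not to be disturbed
- tweezers: steel tweezers, 125 long, 8 high, lying on the bench on the robot's side of the gain unit. Origin: mid-length, on the bench; x runs along them (mm); loose, not to be disturbed
- solvent_bottle: small white bottle with blue cap, 56 across, 120 high, beyond the gain unit. Origin: centre of underside (mm); loose, not to be disturbed
- screwdriver: screwdriver with green handle, 160 long, lying beyond the gain unit; x runs along it (mm); loose, not to be disturbed
- parts_cup: pink open cup, 76 across, 70 high, far to the left. Origin: centre of underside (mm); loose, not to be disturbed
- swab_jar: amber jar with steel lid, 56 across, 75 high, far to the right. Origin: centre of underside (mm); loose, not to be disturbed

How it is judged (in metres and radians):
On the way:
1. the lever is back in its home notch (within 3 mm) (value of joint gain_lever below 0.003 m), for 0.2 s.
At the end, for the whole second after the job is handed in: The lever rests in the third notch from home (54 mm of travel, within 4 mm), at rest, its knob down (within 3 mm), and every loose thing is within 20 mm of where it stood (value of joint gain_lever between 0.05 and 0.058 m and velocity of joint gain_lever between -0.005 and 0.005 m/s and value of joint lever_stem below 0.003 m and distance of each of wire_spool, work_chuck, die_box, tweezers, solvent_bottle, screwdriver, parts_cup, swab_jar from where it was at the start of the episode below 0.02 m); the robot touches nothing.
It fails at once if the lever is pushed on past the third notch (beyond 64 mm of travel) (value of joint gain_lever above 0.064 m).
It fails at once if the knob is pulled up by more than 6 mm (value of joint lever_stem above 0.006 m).
It fails at once if the lever is rammed (over 40 N) (contact force between the fingers and lever_stem above 40 N).
It fails at once if another thing is disturbed (moved by more than 20 mm) (distance of any of wire_spool, work_chuck, die_box, tweezers, solvent_bottle, screwdriver, parts_cup, swab_jar from where it was at the start of the episode above 0.02 m).
It also fails if it takes over 72 s, if anything falls off the work surface, if the arm or the gripper's body presses on something with over 40 N, if the wrist force passes 120 N, or if a joint passes its speed limit or range.

## Working session

There is one attempt and no reset: what is moved stays moved. The work goes in short steps, Python scripts to look and compute and a tool call to move; the robot and the scene stay as the last step left them, time stands still between calls to the robot, and variables do not carry over. Pictures are saved under pics/ and viewed, and the job is handed in when it is done.

Besides the shell and the picture viewer there is one more tool, called after "Emit:" as a command line: name --argument value ..., lists and objects as JSON in quotes. apply_moves: Moves the arm, as the interface text tells. Its arguments: {"type":"object","properties":{"plan":{"type":"array","items":{"type":"array"}},"squeeze":{"type":"number"}},"required":["plan"]}

```bash
mkdir -p pics; ls
python3 - <<'E'
from plant import get_state, viewer, r
import cv2, pickle
s=get_state(); print({k:s[k] for k in ('time_s','tcp_pos','eef_rot','contact_force','gripper_width')}, r.hold_point_z)
for n in("side","top"):
    c=viewer.capture(n); cv2.imwrite(f"pics/{n}0.png",c["frame"]); pickle.dump(c,open(f"{n}0.pkl","wb")); print(c["K"],c["D"],c["R"],c["t"])
E
```

```text
pics
{'time_s': 0.0, 'tcp_pos': array([0.17328556, 0.65187262, 0.22564216]), 'eef_rot': array([-1.79993526e+02, -9.24408790e-02, -1.04892332e+02]), 'contact_force': array([ 0.00240448, -1.02966564, -0.01489666]), 'gripper_width': 0.0880695150821912} 0.0188
[[428.09830209   0.         321.87815933]
 [  0.         428.09830209 200.20914036]
 [  0.           0.           1.        ]] [-0.07082682  0.          0.          0.          0.        ] [[-0.99673627 -0.08021899 -0.00904017]
 [-0.03592938  0.54111258 -0.84018228]
 [ 0.07229033 -0.83711534 -0.54222875]] [0.61446043 0.09973462 1.16043159]
[[387.28534071   0.         312.3614431 ]
 [  0.         387.28534071 200.58782874]
 [  0.           0.           1.        ]] [0.01647598 0.         0.         0.         0.        ] [[-6.80297384e-03 -9.99974686e-01 -2.08485625e-03]
 [-9.77730157e-01  7.08894290e-03 -2.09746243e-01]
 [ 2.09755713e-01  6.11528624e-04 -9.77753633e-01]] [-0.00443373  0.62822745  1.14445065]
```

View pics/side0.png

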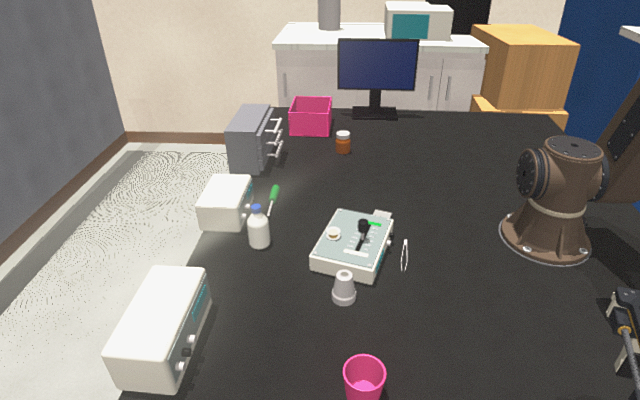

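View pics/top0.png

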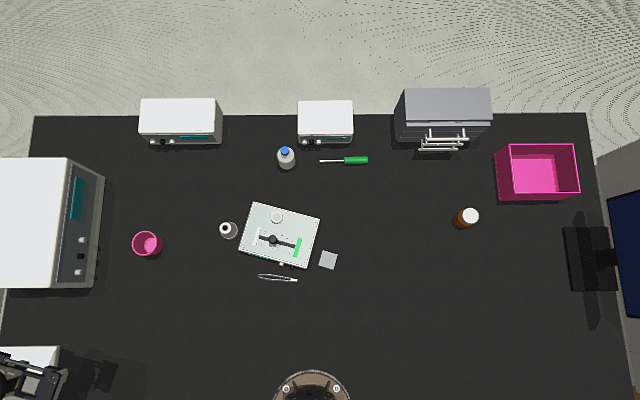

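Run:
```python
import pickle,cv2
a=pickle.load(open("top0.pkl","rb"))["frame"][120:280,240:400]
cv2.imwrite("pics/top0z.png",cv2.resize(a,(0,0),fx=3.7,fy=3.7,interpolation=cv2.INTER_CUBIC))
a=pickle.load(open("side0.pkl","rb"))["frame"][100:300,220:420]
cv2.imwrite("pics/side0z.png",cv2.resize(a,(600,600),interpolation=cv2.INTER_CUBIC))
```

```text
(no output)
```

View pics/top0z.png

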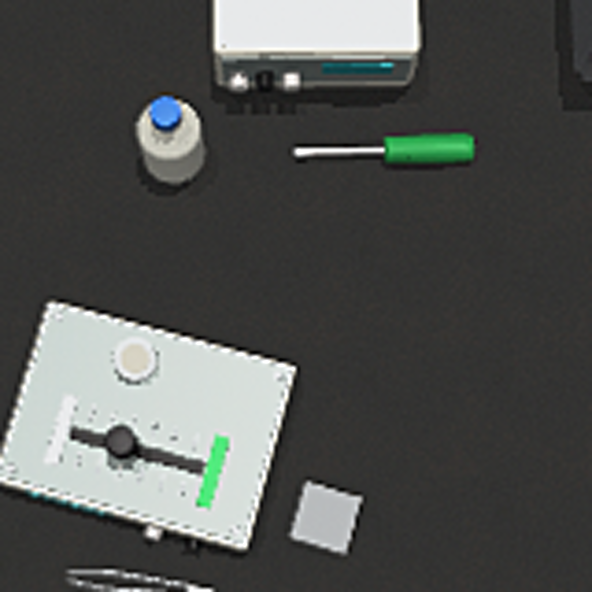

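View pics/side0z.png

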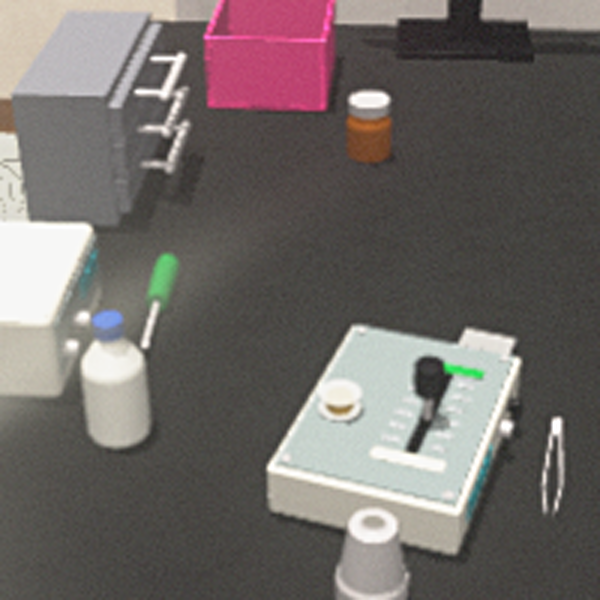

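The top view shows the unit's top face with corners at about zoom px (50,302), (297,367), (247,549), (0,485). The green stripe is to the right at (213,472), the knob at (121,441), and the spool at (134,360), behind the slot. Next I fit the unit's pose from these.

```bash
cat > h.py <<'E'
import numpy as np,cv2,pickle
from scipy.optimize import least_squares
def proj(c,P):
    rv=cv2.Rodrigues(np.array(c["R"]))[0]
    return cv2.projectPoints(np.array(P,float).reshape(-1,3),rv,np.array(c["t"]),np.array(c["K"]),np.array(c["D"]))[0][:,0]
def pix2w(c,uv,z):
    p=cv2.undistortPoints(np.array(uv,float).reshape(-1,1,2),np.array(c["K"]),np.array(c["D"]))[:,0]
    R=np.array(c["R"]);t=np.array(c["t"]);C=-R.T@t
    d=np.c_[p,np.ones(len(p))]@R
    return C+d*((z-C[2])/d[:,2])[:,None]
def U2W(q,P):
    P=np.array(P,float).reshape(-1,3);a=q[2];c,s=np.cos(a),np.sin(a)
    return np.c_[q[0]+c*P[:,0]-s*P[:,1],q[1]+s*P[:,0]+c*P[:,1],P[:,2]]
E
python3 - <<'E'
from h import *
T=pickle.load(open("top0.pkl","rb"));S=pickle.load(open("side0.pkl","rb"))
f=lambda a,s,o:(np.array(a)+.5)/s-.5+np.array(o)
# top-face features; model top corner (back=+x)
tp=f([(50,302),(297,367),(247,549),(0,485),(213,472),(61,430)],3.7,(240,120))
M=[(.08,.11,.055),(.08,-.11,.055),(-.08,-.11,.055),(-.08,.11,.055),(-.025,-.066,.055),(-.025,.066,.055)]
sp=f([(270,468),(458,495+15),(520,357),(360,327),(464,371),(407,459)],3,(220,100))
MS=[M[0],M[3],M[2],M[1],M[4],M[5]]
MS=[(.08,.11,.055),(-.08,.11,.055),(-.08,-.11,.055),(.08,-.11,.055),M[4],M[5]]
for nm,fun in (("top",lambda q:(proj(T,U2W(q,M))-tp).ravel()),("side",lambda q:(proj(S,U2W(q,MS))-sp).ravel())):
    o=least_squares(fun,[.55,.05,-.2],loss='soft_l1');print(nm,o.x[:2],np.degrees(o.x[2]));print(o.fun.reshape(-1,2).round(1).tolist())
o=least_squares(lambda q:np.r_[(proj(T,U2W(q,M))-tp).ravel(),(proj(S,U2W(q,MS))-sp).ravel()],[.55,.05,-.2],loss='soft_l1')
q=o.x;print(q,np.degrees(q[2]));np.save("q.npy",q)
for c,uv in((T,f([(121,438)],3.7,(240,120))),(S,f([(430,364)],3,(220,100)))):
    w=pix2w(c,uv,.112)[0]; a=q[2]
    d=w[:2]-q[:2];print("knob top",w,"unit",np.cos(a)*d[0]+np.sin(a)*d[1],-np.sin(a)*d[0]+np.cos(a)*d[1]+.045)
def ov(c,sc,o,n):
    x0,y0=o;w=600//sc
    im=cv2.resize(c["frame"][y0:y0+w,x0:x0+w],(0,0),fx=sc,fy=sc,interpolation=cv2.INTER_CUBIC)
    for k in range(6):
        for P,col in(((-.025,-.045+.018*k,.055),(0,0,255)),((-.025,-.045+.018*k,.112),(255,0,0))):
            p=(proj(c,U2W(q,P))[0]-o+.5)*sc; cv2.circle(im,tuple(int(v) for v in p),2,col,-1)
    L=((proj(c,U2W(q,M[:4]))-o+.5)*sc).astype(int);cv2.polylines(im,[L],True,(0,0,255),1)
    cv2.imwrite(n,im)
ov(T,6,(230,190),"pics/ovt.png");ov(S,6,(305,200),"pics/ovs.png")
E
```

```text
top [0.52516039 0.09457281] -15.177621406715732
[[-0.5, -0.4], [0.2, -0.4], [0.5, 0.6], [-2.0, -0.6], [0.5, 0.2], [0.4, 0.6]]
side [0.52495877 0.10121717] -16.9219534378659
[[-1.2, -1.2], [0.7, 1.0], [2.5, -0.2], [-0.4, -1.9], [-3.1, -0.1], [0.6, 0.8]]
[ 0.52539879  0.09661928 -0.27735644] -15.891353568793159
knob top [0.50654446 0.10979302 0.112     ] unit -0.021740921578157275 0.05250769481528972
knob top [0.5058923  0.11648552 0.112     ] unit -0.02420065379320784 0.058765857947825066
```

View pics/ovt.png

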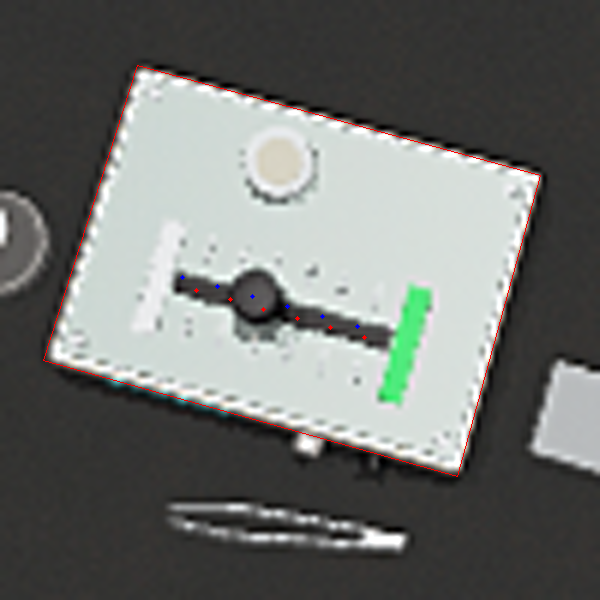

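View pics/ovs.png

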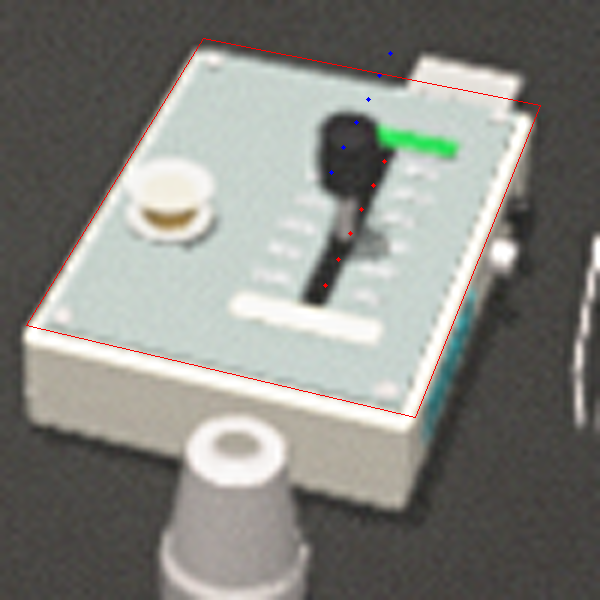

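The two overlays agree to about 1 px and show the lever in the third notch, with the knob near (0.505, 0.111). The tool's x axis already lies roughly along the slot, pointing towards home. I'll straddle the knob with the jaws opened to about 60 mm, so each finger can push one way.

```bash
cat >> h.py <<'E'
from scipy.spatial.transform import Rotation as Ro
def rep(target=None):
    from plant import get_state
    s=get_state();q=np.load("q.npy");p=np.array(s["tcp_pos"]);a=q[2]
    d=p[:2]-q[:2];ux=np.cos(a)*d[0]+np.sin(a)*d[1];uy=-np.sin(a)*d[0]+np.cos(a)*d[1]
    w=s["gripper_width"]
    print("t",s["time_s"],"tcp",p.round(4),"rot",np.round(s["eef_rot"],2),"F",np.round(s["contact_force"],2),"w",round(w,4))
    print("across slot %.1f  jaw centre lever pos %.1f ; home-push finger allows knob<= %.1f ; out-push finger knob>= %.1f"%(1e3*(ux+.025),1e3*(uy+.045),1e3*(uy+.045+w/2-.013),1e3*(uy+.045-w/2+.013)))
    if target is not None:
        R=Ro.from_euler("xyz",s["eef_rot"],degrees=True).as_matrix()
        print("units",((R.T@(np.array(target)-p))/.05).round(2))
E
python3 - <<'E'
from h import *
T=pickle.load(open("top0.pkl","rb"));S=pickle.load(open("side0.pkl","rb"))
f=lambda a,s,o:(np.array(a)+.5)/s-.5+np.array(o)
tp=f([(138,66),(541,174),(459,474),(46,360),(406,345),(158,276)],6,(230,190))
sp=f([(200,45),(537,113),(415,426),(27,331),(418,140),(306,317)],6,(305,200))
M=[(.08,.11,.055),(.08,-.11,.055),(-.08,-.11,.055),(-.08,.11,.055),(-.025,-.066,.055),(-.025,.066,.055)]
MS=[M[1],M[2],M[3],M[0],M[4],M[5]]
for k in((1,0),(0,1),(1,1)):
  o=least_squares(lambda q:np.r_[k[0]*(proj(T,U2W(q,M))-tp).ravel(),k[1]*(proj(S,U2W(q,MS))-sp).ravel()],[.525,.095,-.27],loss='soft_l1')
  print(o.x[:2],np.degrees(o.x[2]),o.fun.round(1))
np.save("q.npy",o.x)
print("knob3",U2W(o.x,(-.025,.009,.097)))
rep((.30,.35,.226)); rep(U2W(o.x,(-.025,.009,.2))[0])
E
```

```text
[0.5260943 0.0958264] -15.676438822961034 [-0.1 -0.2  0.  -0.1  0.1 -0.  -0.1 -0.1 -0.1  0.1  0.2  0.4  0.  -0.
  0.  -0.  -0.  -0.  -0.  -0.  -0.  -0.   0.  -0. ]
[0.52557248 0.10068695] -15.979848093272238 [-0.  -0.  -0.   0.  -0.   0.  -0.  -0.  -0.   0.  -0.   0.   0.4 -0.3
  0.7 -0.4 -0.  -0.3 -0.4  0.1 -3.6  0.   0.6  0.9]
[0.52587481 0.09728419] -15.775542622041531 [-0.5 -0.2 -0.4  0.  -0.5  0.1 -0.6 -0.1 -0.6  0.3 -0.3  0.4  0.2 -1.
  0.3 -1.3 -0.  -1.3 -0.3 -0.7 -3.8 -0.8  0.6 -0. ]
knob3 [[0.50426328 0.11274193 0.097     ]]
t 0.1 tcp [0.1733 0.6519 0.2257] rot [-1.7999e+02 -8.0000e-02 -1.0489e+02] F [ 0.32  0.17 -0.34] w 0.0873
across slot -465.1  jaw centre lever pos 482.9 ; home-push finger allows knob<= 513.6 ; out-push finger knob>= 452.2
units [ 5.18 -4.    0.  ]
t 0.1 tcp [0.1733 0.6519 0.2257] rot [-1.7999e+02 -8.0000e-02 -1.0489e+02] F [ 0.32  0.17 -0.34] w 0.0873
across slot -465.1  jaw centre lever pos 482.9 ; home-push finger allows knob<= 513.6 ; out-push finger knob>= 452.2
units [ 8.72 -9.17  0.53]
```

Emit:
apply_moves --plan '[[80, [0.3, -0.25, 0], 0.15], [80, [0.6, -0.5, 0], 0], [80, [0.6, -0.5, 0], 0], [80, [0.6, -0.5, 0], 0], [80, [0.6, -0.5, 0], 0], [80, [0.6, -0.5, 0], 0], [80, [0.6, -0.5, 0], 0], [80, [0.6, -0.5, 0], 0], [80, [0.6, -0.5, 0], 0], [80, [0, 0, 0], 0]]'

```text
time_s: 1.35
tcp_pos: [0.3093, 0.3462, 0.2267]
eef_rot: [180.0, 0.0, -106.0]
contact_force: [0.0, -0.4, 0.5]
gripper_width: 0.0599
```

Run:
```python
from h import *
rep(U2W(np.load("q.npy"),(-.025,.009,.2))[0])
```

```text
t 1.35 tcp [0.3093 0.3462 0.2267] rot [ 1.7999e+02  2.0000e-02 -1.0595e+02] F [ 0.04 -0.37  0.5 ] w 0.0599
across slot -251.1  jaw centre lever pos 225.7 ; home-push finger allows knob<= 242.6 ; out-push finger knob>= 208.7
units [ 3.42 -5.03  0.53]
```

Emit:
apply_moves --plan '[[80, [0.24, -0.36, 0], 0], [80, [0.48, -0.7, 0], 0], [80, [0.48, -0.7, 0], 0], [80, [0.48, -0.7, 0], 0], [80, [0.48, -0.7, 0], 0], [80, [0.48, -0.7, 0], 0], [80, [0.48, -0.7, 0], 0], [80, [0.3, -0.47, 0.3], 0], [80, [0, 0, 0.23], 0], [80, [0, 0, 0], 0]]'

```text
time_s: 2.6
tcp_pos: [0.5034, 0.116, 0.199]
eef_rot: [179.9, -0.1, -105.8]
contact_force: [-1.1, 0.1, -0.0]
gripper_width: 0.0602
```

Run:
```python
from h import *
from plant import viewer
rep(U2W(np.load("q.npy"),(-.025,.009,.08))[0])
S=viewer.capture("side");a=S["frame"][130:330,250:450];cv2.imwrite("pics/s1.png",cv2.resize(a,(600,600),interpolation=cv2.INTER_CUBIC))
S=viewer.capture("top");a=S["frame"][150:300,200:350];cv2.imwrite("pics/t1.png",cv2.resize(a,(600,600),interpolation=cv2.INTER_CUBIC))
```

```text
t 2.6 tcp [0.5034 0.116  0.199 ] rot [ 1.7991e+02 -8.0000e-02 -1.0583e+02] F [-1.08  0.1  -0.01] w 0.0602
across slot -1.7  jaw centre lever pos 56.9 ; home-push finger allows knob<= 74.0 ; out-push finger knob>= 39.8
units [ 0.05 -0.04  2.38]
```

View pics/s1.png

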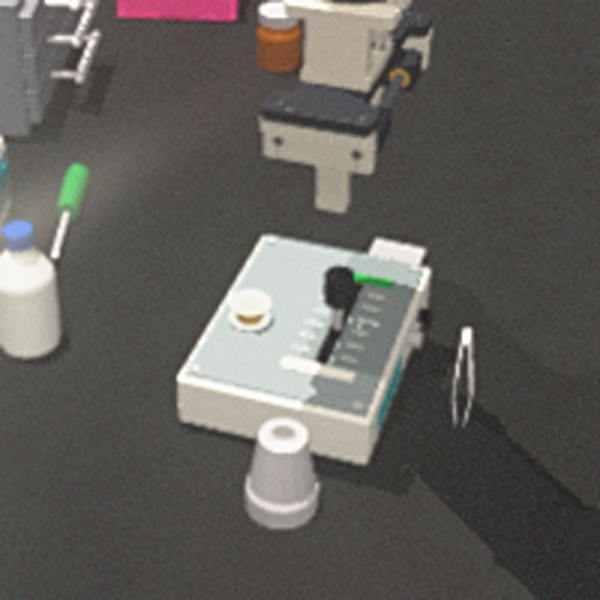

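View pics/t1.png

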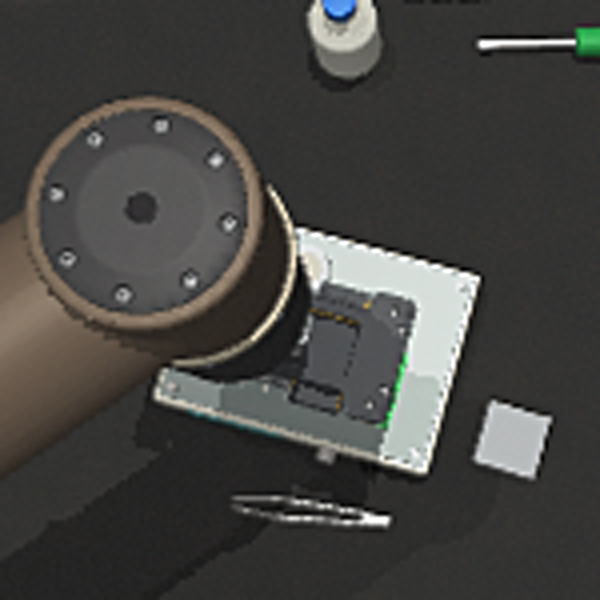

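The hand is above the knob and the lever hasn't moved. In the side crop the finger tip is at (333,208) and the knob top at (340,270). I'll descend around it.

Emit:
apply_moves --plan '[[80, [0.05, -0.04, 0.15], 0], [80, [0, 0, 0.3], 0], [80, [0, 0, 0.3], 0], [80, [0, 0, 0.3], 0], [80, [0, 0, 0.3], 0], [80, [0, 0, 0.3], 0], [80, [0, 0, 0.3], 0], [80, [0, 0, 0.25], 0], [80, [0, 0, 0.1], 0], [80, [0, 0, 0.04], 0], [80, [0, 0, 0], 0]]'

```text
time_s: 4.08
tcp_pos: [0.5058, 0.1134, 0.0833]
eef_rot: [-180.0, 0.0, -105.8]
contact_force: [-0.1, -0.4, 1.1]
gripper_width: 0.0603
```

Run:
```python
from h import *
from plant import viewer
rep(U2W(np.load("q.npy"),(-.025,.009,.08))[0])
S=viewer.capture("side");a=S["frame"][180:300,300:420];cv2.imwrite("pics/s2.png",cv2.resize(a,(600,600),interpolation=cv2.INTER_CUBIC))
```

```text
t 4.075 tcp [0.5058 0.1134 0.0833] rot [-1.7998e+02  2.0000e-02 -1.0578e+02] F [-0.13 -0.41  1.05] w 0.0603
across slot 1.3  jaw centre lever pos 55.1 ; home-push finger allows knob<= 72.2 ; out-push finger knob>= 37.9
units [0.02 0.03 0.07]
```

View pics/s2.png

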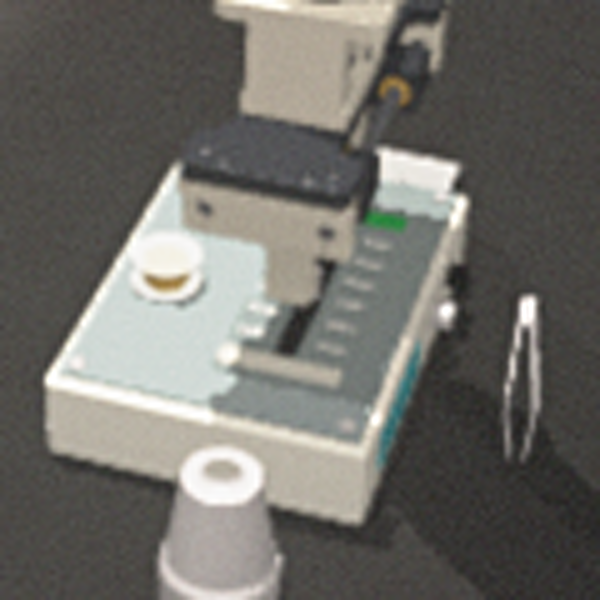

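The jaws straddle the knob with no contact. Now I push slowly towards home, which is tool +x.

Emit:
apply_moves --plan '[[80, [0.08, 0, 0], 0], [80, [0.08, 0, 0], 0], [80, [0.08, 0, 0], 0], [80, [0.04, 0, 0], 0], [80, [0.04, 0, 0], 0], [80, [0.04, 0, 0], 0], [80, [0.04, 0, 0], 0], [80, [0.04, 0, 0], 0], [80, [0.04, 0, 0], 0], [80, [0.04, 0, 0], 0], [80, [0.04, 0, 0], 0], [80, [0.04, 0, 0], 0]]'

```text
time_s: 5.62
tcp_pos: [0.4971, 0.0839, 0.0831]
eef_rot: [180.0, -0.0, -105.8]
contact_force: [0.5, -0.2, 0.2]
gripper_width: 0.0602
```

Run:
```python
from h import *
from plant import viewer
rep()
S=viewer.capture("side");a=S["frame"][180:300,300:420];cv2.imwrite("pics/s3.png",cv2.resize(a,(600,600),interpolation=cv2.INTER_CUBIC))
```

```text
t 5.625 tcp [0.4971 0.0839 0.0831] rot [ 1.7998e+02 -4.0000e-02 -1.0579e+02] F [ 0.49 -0.16  0.17] w 0.0602
across slot 1.0  jaw centre lever pos 24.3 ; home-push finger allows knob<= 41.4 ; out-push finger knob>= 7.2
```

View pics/s3.png

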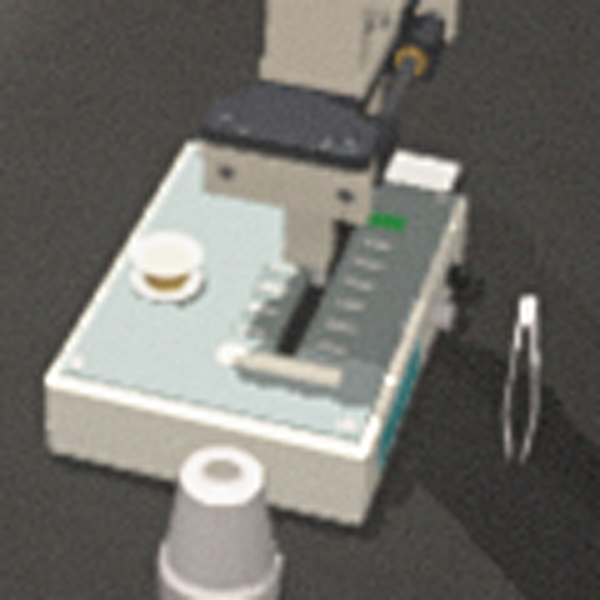

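Emit:
apply_moves --plan '[[80, [0.04, 0, 0], 0], [80, [0.04, 0, 0], 0], [80, [0.03, 0, 0], 0]]'

```text
time_s: 6.05
tcp_pos: [0.4958, 0.079, 0.083]
eef_rot: [180.0, -0.0, -105.8]
contact_force: [0.2, 0.5, -0.9]
gripper_width: 0.0602
```

Emit:
apply_moves --plan '[[80, [0.03, 0, 0], 0]]'

```text
time_s: 6.18
tcp_pos: [0.4957, 0.0781, 0.0831]
eef_rot: [-180.0, 0.1, -105.8]
contact_force: [-0.7, 6.0, -1.0]
gripper_width: 0.0602
```

Emit:
apply_moves --plan '[[80, [0.03, 0, 0], 0]]'

```text
time_s: 6.3
tcp_pos: [0.4956, 0.0774, 0.0831]
eef_rot: [-180.0, 0.1, -105.8]
contact_force: [-1.6, 7.8, -2.4]
gripper_width: 0.0599
```

Emit:
apply_moves --plan '[[80, [0.03, 0, 0], 0]]'

```text
time_s: 6.42
tcp_pos: [0.4951, 0.0759, 0.0831]
eef_rot: [-180.0, 0.1, -105.8]
contact_force: [-0.1, 4.7, -1.3]
gripper_width: 0.0599
```

Run:
```python
from h import *
rep()
```

```text
t 6.425 tcp [0.4951 0.0759 0.0831] rot [-1.7996e+02  1.1000e-01 -1.0577e+02] F [-0.07  4.74 -1.29] w 0.0599
across slot 1.2  jaw centre lever pos 16.1 ; home-push finger allows knob<= 33.0 ; out-push finger knob>= -0.9
```

Contact came where it was predicted for the 36 mm notch, so the lever had clicked once. Continuing home.

Emit:
apply_moves --plan '[[80, [0.04, 0, 0], 0], [80, [0.04, 0, 0], 0], [80, [0.04, 0, 0], 0], [80, [0.04, 0, 0], 0], [80, [0.04, 0, 0], 0], [80, [0.04, 0, 0], 0], [80, [0.04, 0, 0], 0], [80, [0.04, 0, 0], 0]]'

```text
time_s: 7.42
tcp_pos: [0.4908, 0.0603, 0.0831]
eef_rot: [-180.0, 0.1, -105.8]
contact_force: [-0.3, 7.8, -2.0]
gripper_width: 0.0599
```

Emit:
apply_moves --plan '[[80, [0.04, 0, 0], 0], [80, [0.04, 0, 0], 0], [80, [0.04, 0, 0], 0], [80, [0.04, 0, 0], 0], [80, [0.04, 0, 0], 0]]'

```text
time_s: 8.05
tcp_pos: [0.4874, 0.0493, 0.0831]
eef_rot: [180.0, -0.0, -105.8]
contact_force: [-0.4, -1.1, 0.7]
gripper_width: 0.0601
```

Run:
```python
from h import *
rep()
```

```text
t 8.05 tcp [0.4874 0.0493 0.0831] rot [ 1.7999e+02 -3.0000e-02 -1.0579e+02] F [-0.38 -1.06  0.66] w 0.0601
across slot 1.0  jaw centre lever pos -11.6 ; home-push finger allows knob<= 5.4 ; out-push finger knob>= -28.7
```

Snapped into home. I'll feel the stop gently in small steps.

Emit:
apply_moves --plan '[[80, [0.04, 0, 0], 0], [80, [0.02, 0, 0], 0], [80, [0, 0, 0], 0]]'

```text
time_s: 8.43
tcp_pos: [0.4867, 0.0468, 0.0831]
eef_rot: [180.0, -0.0, -105.8]
contact_force: [-0.2, 0.3, 0.4]
gripper_width: 0.0598
```

Emit:
apply_moves --plan '[[80, [0.02, 0, 0], 0], [80, [0, 0, 0], 0]]'

```text
time_s: 8.68
tcp_pos: [0.4865, 0.0459, 0.083]
eef_rot: [180.0, -0.0, -105.8]
contact_force: [-0.1, 0.2, -0.8]
gripper_width: 0.0601
```

Emit:
apply_moves --plan '[[80, [0.02, 0, 0], 0], [80, [0, 0, 0], 0]]'

```text
time_s: 8.93
tcp_pos: [0.4862, 0.045, 0.0831]
eef_rot: [180.0, -0.0, -105.8]
contact_force: [0.6, -0.1, -0.2]
gripper_width: 0.0601
```

Run:
```python
from h import *
from plant import viewer
rep()
S=viewer.capture("side");a=S["frame"][180:300,300:420];cv2.imwrite("pics/s4.png",cv2.resize(a,(600,600),interpolation=cv2.INTER_CUBIC))
```

```text
t 8.925 tcp [0.4862 0.045  0.0831] rot [ 180.     -0.   -105.79] F [ 0.64 -0.14 -0.18] w 0.0601
across slot 1.0  jaw centre lever pos -16.1 ; home-push finger allows knob<= 0.9 ; out-push finger knob>= -33.2
```

View pics/s4.png

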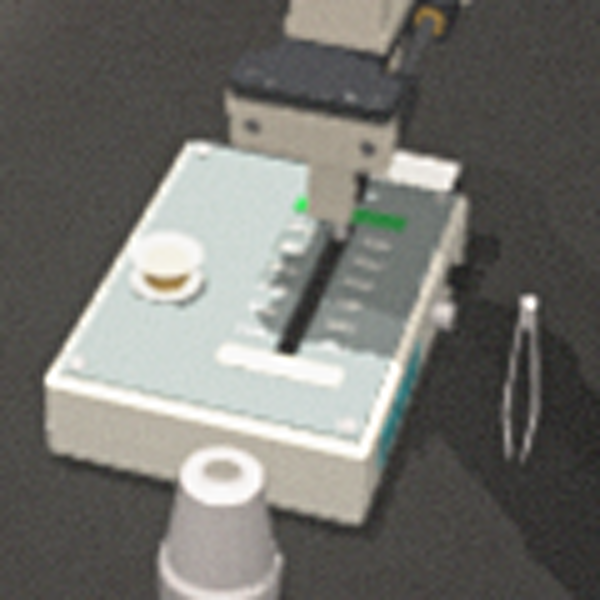

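Emit:
apply_moves --plan '[[80, [0.02, 0, 0], 0], [80, [0, 0, 0], 0]]'

```text
time_s: 9.22
tcp_pos: [0.486, 0.0441, 0.0831]
eef_rot: [-180.0, 0.0, -105.8]
contact_force: [-0.3, 1.0, 0.1]
gripper_width: 0.0601
```

Emit:
apply_moves --plan '[[80, [0.01, 0, 0], 0], [80, [0, 0, 0], 0]]'

```text
time_s: 9.48
tcp_pos: [0.486, 0.0438, 0.0831]
eef_rot: [-180.0, 0.0, -105.8]
contact_force: [0.2, 1.9, -1.4]
gripper_width: 0.0603
```

Emit:
apply_moves --plan '[[80, [0.01, 0, 0], 0], [80, [0, 0, 0], 0]]'

```text
time_s: 9.72
tcp_pos: [0.486, 0.0435, 0.0831]
eef_rot: [-180.0, 0.0, -105.8]
contact_force: [-0.5, 5.3, 0.1]
gripper_width: 0.0603
```

Run:
```python
from h import *
rep()
```

```text
t 9.725 tcp [0.486  0.0435 0.0831] rot [-1.7998e+02  5.0000e-02 -1.0578e+02] F [-0.53  5.25  0.09] w 0.0603
across slot 1.2  jaw centre lever pos -17.6 ; home-push finger allows knob<= -0.4 ; out-push finger knob>= -34.7
```

The lever is firmly at the home stop. Now I bring the other finger up to the knob, moving along tool −x.

Emit:
apply_moves --plan '[[80, [-0.04, 0, 0], 0], [80, [-0.1, 0, 0], 0], [80, [-0.1, 0, 0], 0], [80, [-0.1, 0, 0], 0], [80, [-0.1, 0, 0], 0], [80, [-0.1, 0, 0], 0], [80, [-0.06, 0, 0], 0], [80, [0, 0, 0], 0]]'

```text
time_s: 10.72
tcp_pos: [0.4939, 0.0722, 0.0831]
eef_rot: [-180.0, 0.0, -105.8]
contact_force: [-0.4, -0.3, -0.2]
gripper_width: 0.0604
```

Emit:
apply_moves --plan '[[80, [-0.04, 0, 0], 0], [80, [0, 0, 0], 0]]'

```text
time_s: 10.98
tcp_pos: [0.4944, 0.0739, 0.0831]
eef_rot: [180.0, -0.0, -105.8]
contact_force: [-0.2, 0.1, -0.6]
gripper_width: 0.0601
```

Emit:
apply_moves --plan '[[80, [-0.04, 0, 0], 0], [80, [0, 0, 0], 0]]'

```text
time_s: 11.22
tcp_pos: [0.495, 0.0759, 0.0831]
eef_rot: [-180.0, 0.0, -105.8]
contact_force: [0.7, 0.4, 0.5]
gripper_width: 0.0599
```

Emit:
apply_moves --plan '[[80, [-0.04, 0, 0], 0], [80, [0, 0, 0], 0]]'

```text
time_s: 11.48
tcp_pos: [0.4952, 0.0773, 0.083]
eef_rot: [180.0, -0.1, -105.8]
contact_force: [-1.2, -2.6, 1.0]
gripper_width: 0.06
```

Run:
```python
from h import *
rep()
```

```text
t 11.475 tcp [0.4952 0.0773 0.083 ] rot [ 1.7998e+02 -6.0000e-02 -1.0578e+02] F [-1.22 -2.63  1.02] w 0.06
across slot 0.9  jaw centre lever pos 17.4 ; home-push finger allows knob<= 34.4 ; out-push finger knob>= 0.4
```

Contact at 0.4, as expected. Pushing for click 1, with a look for contact at 18 mm.

Emit:
apply_moves --plan '[[80, [-0.03, 0, 0], 0], [80, [-0.03, 0, 0], 0], [80, [-0.03, 0, 0], 0], [80, [-0.03, 0, 0], 0], [80, [-0.03, 0, 0], 0], [80, [-0.03, 0, 0], 0], [80, [-0.03, 0, 0], 0], [80, [-0.03, 0, 0], 0], [80, [0, 0, 0], 0]]'

```text
time_s: 12.6
tcp_pos: [0.499, 0.0896, 0.0831]
eef_rot: [-180.0, 0.0, -105.8]
contact_force: [0.4, 0.7, -0.2]
gripper_width: 0.0602
```

Emit:
apply_moves --plan '[[80, [-0.03, 0, 0], 0], [80, [-0.03, 0, 0], 0], [80, [0, 0, 0], 0]]'

```text
time_s: 12.98
tcp_pos: [0.4996, 0.0923, 0.0831]
eef_rot: [-180.0, 0.0, -105.8]
contact_force: [1.5, 0.0, -1.0]
gripper_width: 0.0601
```

Emit:
apply_moves --plan '[[80, [-0.03, 0, 0], 0], [80, [-0.02, 0, 0], 0], [80, [0, 0, 0], 0]]'

```text
time_s: 13.35
tcp_pos: [0.5002, 0.0944, 0.083]
eef_rot: [180.0, -0.0, -105.8]
contact_force: [0.3, -0.8, 0.8]
gripper_width: 0.0604
```

Run:
```python
from h import *
rep()
```

```text
t 13.35 tcp [0.5002 0.0944 0.083 ] rot [ 1.7999e+02 -2.0000e-02 -1.0578e+02] F [ 0.26 -0.75  0.77] w 0.0604
across slot 1.1  jaw centre lever pos 35.2 ; home-push finger allows knob<= 52.4 ; out-push finger knob>= 18.0
```

Click 1: contact is just beginning at 18.0. On to click 2.

Emit:
apply_moves --plan '[[80, [-0.03, 0, 0], 0], [80, [0, 0, 0], 0]]'

```text
time_s: 13.6
tcp_pos: [0.5003, 0.0952, 0.083]
eef_rot: [180.0, -0.1, -105.8]
contact_force: [0.1, -4.0, 2.0]
gripper_width: 0.0599
```

Emit:
apply_moves --plan '[[80, [-0.03, 0, 0], 0], [80, [-0.03, 0, 0], 0], [80, [-0.03, 0, 0], 0], [80, [-0.03, 0, 0], 0], [80, [-0.03, 0, 0], 0], [80, [-0.03, 0, 0], 0], [80, [-0.03, 0, 0], 0], [80, [0, 0, 0], 0]]'

```text
time_s: 14.6
tcp_pos: [0.5037, 0.1065, 0.0831]
eef_rot: [-180.0, 0.0, -105.8]
contact_force: [-0.0, -0.4, 0.4]
gripper_width: 0.0603
```

Emit:
apply_moves --plan '[[80, [-0.03, 0, 0], 0], [80, [-0.03, 0, 0], 0], [80, [-0.03, 0, 0], 0], [80, [0, 0, 0], 0]]'

```text
time_s: 15.1
tcp_pos: [0.5048, 0.1106, 0.0831]
eef_rot: [-180.0, 0.0, -105.8]
contact_force: [0.9, -0.3, -0.4]
gripper_width: 0.0605
```

Emit:
apply_moves --plan '[[80, [-0.02, 0, 0], 0], [80, [0, 0, 0], 0]]'

```text
time_s: 15.35
tcp_pos: [0.505, 0.1114, 0.0831]
eef_rot: [180.0, -0.0, -105.8]
contact_force: [-0.8, -0.2, 0.3]
gripper_width: 0.06
```

Run:
```python
from h import *
rep()
```

```text
t 15.35 tcp [0.505  0.1114 0.0831] rot [ 180.     -0.   -105.78] F [-0.77 -0.18  0.31] w 0.06
across slot 1.1  jaw centre lever pos 53.0 ; home-push finger allows knob<= 69.9 ; out-push finger knob>= 36.0
```

Emit:
apply_moves --plan '[[80, [-0.02, 0, 0], 0], [80, [0, 0, 0], 0]]'

```text
time_s: 15.6
tcp_pos: [0.505, 0.1119, 0.083]
eef_rot: [180.0, -0.1, -105.8]
contact_force: [-0.2, -3.4, 1.4]
gripper_width: 0.06
```

Run:
```python
from h import *
from plant import viewer
rep()
for n in("side",):
  S=viewer.capture(n);a=S["frame"][180:300,300:420];cv2.imwrite("pics/s5.png",cv2.resize(a,(600,600),interpolation=cv2.INTER_CUBIC))
```

```text
t 15.6 tcp [0.505  0.1119 0.083 ] rot [ 1.7998e+02 -5.0000e-02 -1.0579e+02] F [-0.21 -3.45  1.41] w 0.06
across slot 1.0  jaw centre lever pos 53.4 ; home-push finger allows knob<= 70.4 ; out-push finger knob>= 36.4
```

View pics/s5.png

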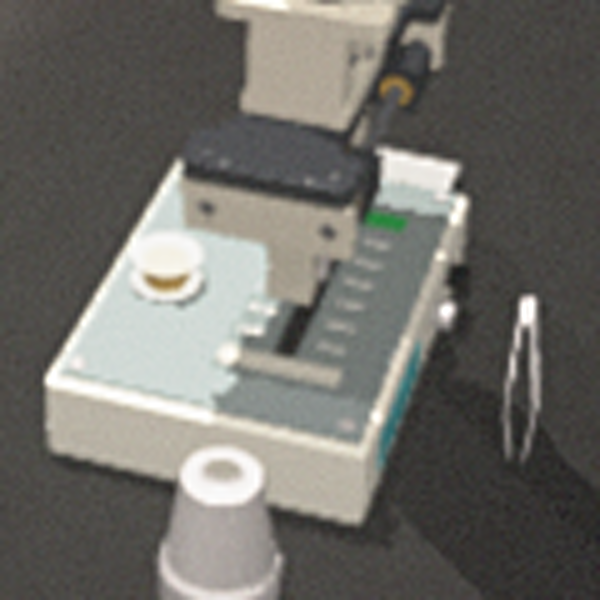

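Click 2: contact at 36.4 with 3.4 N. For the third click I'll advance only about 11 mm.

Emit:
apply_moves --plan '[[80, [-0.03, 0, 0], 0], [80, [-0.03, 0, 0], 0], [80, [-0.03, 0, 0], 0], [80, [-0.03, 0, 0], 0], [80, [-0.03, 0, 0], 0], [80, [-0.03, 0, 0], 0], [80, [-0.02, 0, 0], 0], [80, [0, 0, 0], 0]]'

```text
time_s: 16.65
tcp_pos: [0.5083, 0.1224, 0.0831]
eef_rot: [-180.0, 0.0, -105.8]
contact_force: [-0.1, -0.6, -0.7]
gripper_width: 0.0603
```

Run:
```python
from h import *
rep()
```

```text
t 16.65 tcp [0.5083 0.1224 0.0831] rot [-1.7998e+02  3.0000e-02 -1.0577e+02] F [-0.05 -0.65 -0.72] w 0.0603
across slot 1.2  jaw centre lever pos 64.4 ; home-push finger allows knob<= 81.6 ; out-push finger knob>= 47.3
```

Emit:
apply_moves --plan '[[80, [-0.03, 0, 0], 0], [80, [-0.03, 0, 0], 0], [80, [-0.02, 0, 0], 0], [80, [0, 0, 0], 0]]'

```text
time_s: 17.15
tcp_pos: [0.5091, 0.1259, 0.083]
eef_rot: [180.0, -0.0, -105.8]
contact_force: [-0.5, 0.5, -0.2]
gripper_width: 0.0601
```

Emit:
apply_moves --plan '[[80, [-0.02, 0, 0], 0], [80, [0, 0, 0], 0]]'

```text
time_s: 17.4
tcp_pos: [0.5094, 0.1269, 0.083]
eef_rot: [-180.0, 0.0, -105.8]
contact_force: [-0.0, -0.5, 0.6]
gripper_width: 0.0605
```

Run:
```python
from h import *
rep()
```

```text
t 17.4 tcp [0.5094 0.1269 0.083 ] rot [-180.      0.   -105.78] F [-0.03 -0.45  0.55] w 0.0605
across slot 1.1  jaw centre lever pos 69.0 ; home-push finger allows knob<= 86.2 ; out-push finger knob>= 51.8
```

The finger is at 51.8 with no force, so the lever has snapped into the third notch. I'll re-centre the jaws and lift straight up.

Emit:
apply_moves --plan '[[80, [0.1, 0, 0], 0], [80, [0.1, 0, 0], 0], [80, [0.1, 0, 0], 0], [80, [0, 0, 0], 0], [80, [0, 0, -0.2], 0], [80, [0, 0, -0.4], 0], [80, [0, 0, -0.5], 0], [80, [0, 0, -0.5], 0], [80, [0, 0, -0.5], 0], [80, [0, 0, -0.5], 0], [80, [0, 0, -0.3], 0], [80, [0, 0, 0], 0]]'

```text
time_s: 18.9
tcp_pos: [0.5057, 0.1127, 0.2292]
eef_rot: [-179.9, 0.1, -105.8]
contact_force: [0.2, -0.3, -0.2]
gripper_width: 0.0602
```

Emit:
apply_moves --plan '[[80, [-0.3, 0.3, 0], 0], [80, [-0.5, 0.5, 0], 0], [80, [-0.5, 0.5, 0], 0], [80, [-0.5, 0.5, 0], 0], [80, [-0.5, 0.5, 0], 0], [80, [-0.5, 0.5, 0], 0], [80, [-0.5, 0.5, 0], 0], [80, [-0.3, 0.3, 0], 0], [80, [0, 0, 0], 0], [80, [0, 0, 0], 0]]'

```text
time_s: 20.15
tcp_pos: [0.3809, 0.334, 0.2273]
eef_rot: [180.0, -0.1, -105.8]
contact_force: [0.4, -0.3, 0.1]
gripper_width: 0.0602
```

Run:
```python
from h import *
from plant import viewer
rep()
q=np.load("q.npy")
for n,o in(("side",(305,200)),("top",(230,190))):
  c=viewer.capture(n); cv2.imwrite(f"pics/{n}9full.png",c["frame"])
  old=pickle.load(open(f"{n}0.pkl","rb"))["frame"]
  f=lambda x:cv2.resize(x[o[1]:o[1]+100,o[0]:o[0]+100],(400,400),interpolation=cv2.INTER_CUBIC)
  cv2.imwrite(f"pics/{n}9.png",np.hstack([f(old),f(c["frame"])]))
```

```text
t 20.15 tcp [0.3809 0.334  0.2273] rot [ 1.7997e+02 -8.0000e-02 -1.0578e+02] F [ 0.44 -0.26  0.07] w 0.0602
across slot -178.9  jaw centre lever pos 233.3 ; home-push finger allows knob<= 250.5 ; out-push finger knob>= 216.2
```

View pics/side9.png

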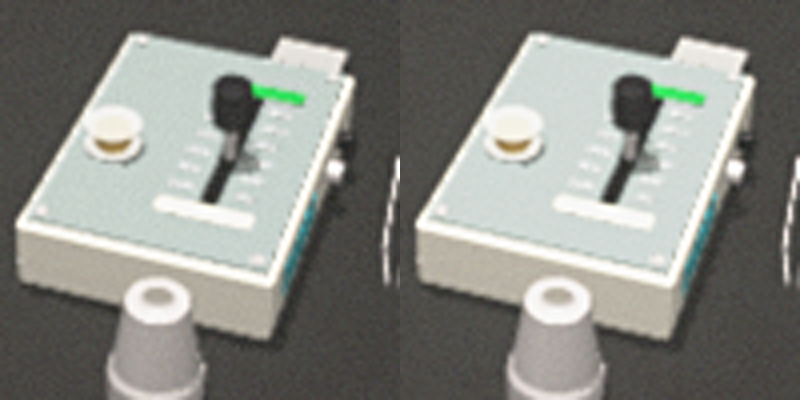

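View pics/top9.png

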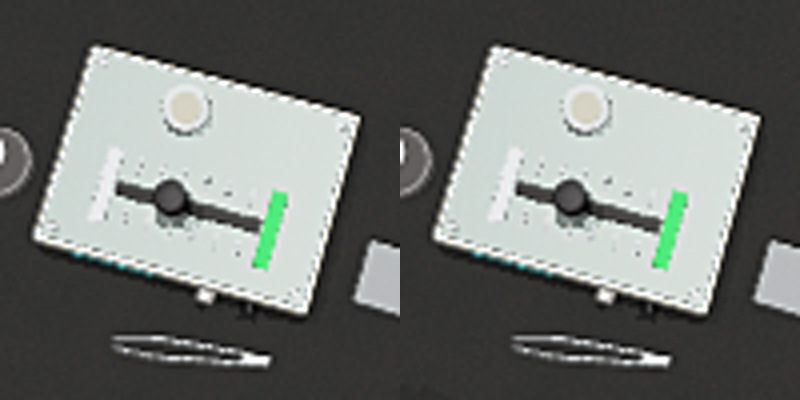

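View pics/top9full.png

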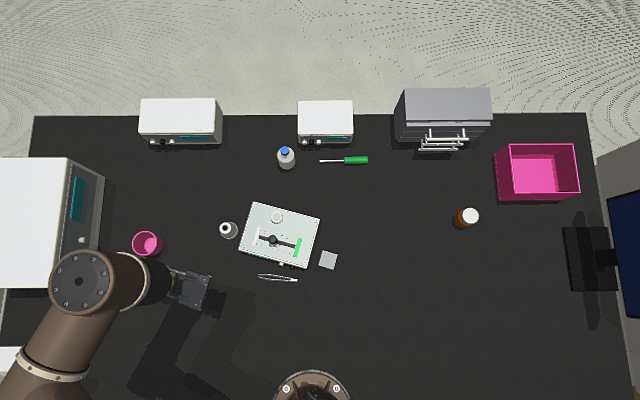

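The lever is back where it started, which was the third notch. The knob is at (570,197) in the right half of the top crop, against (170,197) in the left half. All the loose things are unmoved and the hand is well clear. Handing in.

```bash
python3 -c "
from plant import close_job
print(close_job())"
```

```text
the job is handed in; nothing more can be done
None
```

The lever is in the third notch from home, and I handed the job in at about 20 s with the hand clear; no verdict was reported.

- **To home:** with the jaws open about 60 mm around the knob, I pushed the lever from the third notch to the home stop. The stop held, with the force rising to about 5 N at the computed 0 mm.
- **Back out:** I then pushed it out three clicks with the other finger. I touched the knob again at 18.0 mm after click 1 and at 36.4 mm after click 2. After click 3 the finger reached 51.8 mm with no resistance, so I did not touch the lever at 54 mm itself. The finger was never sent past that point.
- **Final check:** the after pictures look the same as the start pictures, where the lever was already in the third notch. The knob looks to be down, and no loose thing has visibly moved.
- **Forces:** the highest I read was about 8 N, against the 40 N limit.
- **What disagreed:** the two cameras' fits of the unit differed by about 5 mm in y. I used the combined fit, and the contacts at each notch and at the home stop confirmed it to within about 0.5 mm.

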